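# Reset the soldering power unit through its shuttered well

## Robot

A 7-joint arm with a two-finger parallel gripper is mounted at the origin on the work surface. World frame = base frame: x ahead of the robot, y to its left, z up, the work surface at z = 0. Lengths are in m, angles in rad, forces in N, time in s.
With the tool pointing down it reaches from about 0.4 to 0.75 m from the base axis. Payload 19.5 kg.
Tool frame: the origin (TCP) lies at the very end of the fingers, on their centre line; the grasp point (between the pads) lies 19 mm behind it; z points along the fingers, y is the line along which they close (so a half turn about z gives the same grasp; the last joint's range is limited). The gripper opens to 85 mm and grips with 20 to 120 N. Pads are 22 mm wide; open, the fingers measure 114 mm over their backs; the gripper's body (76 mm by 85 mm) begins 54 mm behind the grasp point. The pads swing forward as they close: fully open they stand 13 mm farther back than shut.
Start: joints at [-1.329, 0.707, -0.028, 1.485, 0.022, 0.951, -0.075], TCP at [0.161, 0.552, 0.231] pointing down, gripper open.
Joint ranges: [-2.71, 2.71], [-0.32, 2.16], [-1.57, 1.52], [0, 2.45], [-1.46, 4.6], [0, 2.02], [-2.83, 2.83]. Speed limits (rad/s): [1.89, 1.89, 2.57, 2.57, 3.01, 3.01, 3.01].

## Interface

Orientations are given as a unit quaternion [w, x, y, z].
In Python, from rig import robot gives the robot as it stands.
- The arm moves only by the shell command python3 -m inch 'ROWS' [FORCE]. ROWS is JSON, a list of rows, each a list of 3 entries, a list of its own where there are three numbers: the shift along the tool's x, y, z in mm, then the turn, a rotation vector about the tool's x, y, z in degrees, then the opening, from 0 (shut) to 1 (fully open). A call has 1 to 5 rows; each row is the pose to reach, as a shift and turn from the pose commanded when the call began, along the tool's axes at that moment; what a row does not reach only later rows make up. A row lasts 1/10 s, in which the tool goes at most 50 mm and 8.59 degrees, less where a joint would pass 70% of its speed; a pose out of reach is approached as far as the arm can. A call with a gripper value outside its range is refused whole. The fingers move at their own pace and stop on an object; FORCE is the grip in N (left out, the last holds). Time passes only in rows, so rows that repeat a pose let the fingers close. It gives the time, the measured TCP pose, the force, the opening and the grip force at its end, in the units of the state.
- robot.get_obs(): the state, without advancing time (a new reading comes with each control period).
- robot.snapshot(name): name is "scene" or "top" or "wrist"; returns a dict with "frame" (480x640x3 uint8, red, green, blue), "z_map" (480x640 float32, m along the optical axis (not along the pixel's ray), 0 where there is no reading), "fx", "fy", "cx", "cy" (pixels), "extrinsics" (4x4, takes a point from world to camera coordinates). Camera axes: x right, y up, looking along -z (the intrinsics and any distortion apply to the point x, -y, -z); pixel columns grow to the right and rows downward; lengths in m; the calibration is good to about 2 mm. A picture is of the moment at which its call begins.
- robot.finish_job(): hands the job in; it is judged then, once.
The state is a dict: "time": time; "qpos": joint angles; "joint_velocities": joint speeds; "tau": joint torques, N m; "tool_pos": TCP position; "eef_rot": TCP orientation; "wrist_force": force on the tool from outside, world axes, zero at the start; "moment": the same for the moment, N m; "finger_gap": opening from 0.0 (shut) to 1.0 (fully open); "grasp_force": force on a finger pad.
Only numpy, scipy, OpenCV 4.12 (cv2) and the standard library are available. Lean on these libraries where they do the work, as an engineer would, in place of code of your own. Each camera call takes 0.05 s, during which the arm holds its last target. There are 200 camera calls.

## Task

The soldering iron's power unit has tripped. With a fingertip, push the steel shutter on top of the larger grey box fully open, reach down into the round well and press the sunken reset key fully in, holding it in for a good second, then let it spring back and push the shutter fully shut again. Do not press the key in the small timer box, and do not move, lift or knock over any of the loose things on the bench.

Things in the scene. Friction and masses are not known exactly. Their poses are not given: they have to be found in the camera images.
- power_unit: The soldering iron's power unit: grey box fixed to the bench, 150 mm (its x) by 190 mm (its y) by 80 mm high, the larger of the two grey boxes, told by the steel sliding shutter on its top. It stands left or right, turned up to 0.35 rad either way. Origin: centre of its underside; z up; its x points away from the robot at yaw 0, its y to the left. Along either side of the shutter lies a thin guide rail that stands 6 mm above the box's top.
- well_mouth (a point): Centre of the mouth of the round well in the power unit's flat top, 80 mm above the bench, at (-20, -45) mm in the power unit's x, y. The well is 48 mm in diameter and 28 mm deep with upright walls; the reset key stands at its centre. The shut shutter covers it.
- reset_key_top (a point): Centre of the top of the round white reset key, 22 mm across, at the centre of the round well. Released, its top lies 16 mm below the well's mouth (64 mm above the bench).
- reset_key (a joint): How far the reset key is pressed straight down, in m: 0 released, 0.006 fully in. It springs back by itself; it starts to move at 1.5 N and is fully in at 5 N.
- shutter (a joint): Sliding steel shutter over the round well, in m: 0 shut, 0.062 fully open, both against end stops; it grows as the shutter slides along the power unit's +y. It starts between 0 and 0.012, stays where it is left, and resists with 1.5 N of friction. It is a 64 x 64 mm plate, 4 mm thick, its upper face 85 mm above the bench, centred on the well when shut.
- shutter_tab (a point): Middle of the top edge of the shutter's upright tab, 108 mm above the bench: a steel fin 46 mm long (power unit's x), 8 mm thick (its y), standing 23 mm above the plate. It lies 24 mm to the +y side of the plate's centre and slides with the shutter. Push it on its -y face to open (the fingers are then above the plate), on its +y face to shut (above the box's free top).
- timer_unit: The lamp timer: the smaller grey box fixed to the bench, 110 mm (x) by 120 mm (y) by 60 mm high, on the other side, with an uncovered square well in its top (46 x 46 mm, centre at its local (0, 20) mm) and a small round black knob 10 mm high. Origin: centre of its underside; z up.
- timer_key (a joint): How far the sunken square key in the timer's square well is pressed, in m: 0 released, 0.006 fully in. It must not be pressed.
- tin: Bystander: round aluminium tin, 56 mm across, 30 mm high, standing just in front of the power unit (towards its local -x). Loose; leave it alone. Origin: on its axis, underside.
- jar: Bystander: glass jar with a steel cap, 52 mm across, 75 mm high, standing between the two units. Loose; leave it alone. Origin: on its axis, underside.
- came: Bystander: dark lead strip, 110 x 10 x 6 mm, lying between the two units, nearer the robot than the jar. Loose; leave it alone. Origin: underside, near its middle.
- spool: Bystander: flanged metal solder spool standing on end, 60 mm across, 40 mm high, between the units, farther out than the jar. Loose; leave it alone. Origin: on its axis, underside.
- flux: Bystander: white plastic flux bottle, 64 mm across, 150 mm high, standing to the left of the units. Loose; leave it alone. Origin: on its axis, underside.
- brush: Bystander: wooden flux brush lying flat on the right of the units. Loose; leave it alone. Origin: underside, near its middle.
- driver: Bystander: screwdriver lying flat to the left of the units, nearer the robot than the flux bottle. Loose; leave it alone. Origin: underside, near its middle.

How it is judged:
On the way, in this order (a step that is already met when the one before it is completed fails the run):
1. the shutter is pushed fully open (at least 55 of 62 mm) (value of joint shutter above 0.055 m), for 0.1 s.
2. with the shutter open, the fingers press the reset key in (at least 4.5 of 6 mm) and hold it for 0.8 s (value of joint reset_key above 0.0045 m and value of joint shutter above 0.053 m and contact force between the fingers and reset_key above 0.5 N), for 0.8 s.
3. the key has sprung back and the shutter is shut again (within 5 mm) (value of joint shutter below 0.005 m and value of joint reset_key below 0.0015 m), for 0.1 s.
At the end, for the whole second after the job is handed in: The shutter is shut to within 5 mm, the reset key is back up (within 1.5 mm), the timer key is not pressed, and every loose thing is within 20 mm of where it started (all of step 3 and value of joint timer_key below 0.0015 m and distance of each of tin, jar, came, spool, flux, brush, driver from where it was at the start of the episode below 0.02 m); the robot touches nothing.
It fails at once if the timer's key is pressed (more than 2 mm) (value of joint timer_key above 0.002 m).
It fails at once if a loose bystander is moved, lifted or knocked over (more than 20 mm) (distance of any of tin, jar, came, spool, flux, brush, driver from where it was at the start of the episode above 0.02 m or angle between any of tin, jar, spool, flux's own z axis and vertical above 0.5 rad).
It also fails if it takes over 58 s, if anything falls off the work surface, if the arm or the gripper's body presses on something with over 40 N, if the wrist force passes 120 N, or if a joint passes its speed limit or range.

## Working session

There is one attempt and no reset: what is moved stays moved. The work goes in short steps, Python scripts to look and compute and a shell command to move; the robot and the scene stay as the last step left them, time stands still between calls to the robot, and variables do not carry over. Pictures are saved under pics/ and viewed, at most 10 in all, crops included, and the job is handed in when it is done.

```bash
mkdir -p pics; ls; cat > h.py <<'E'
import numpy as np,cv2
from rig import robot
def snap(n,f):
    s=robot.snapshot(n); cv2.imwrite(f'pics/{f}.png',s['frame'][:,:,::-1]); np.savez(f'pics/{f}.npz',**s); return s
def world(s,u,v,z=None):
    # z: world height plane; else depth
    E=np.array(s['extrinsics']);R,t=E[:3,:3],E[:3,3]
    d=np.array([(u-s['cx'])/s['fx'],-(v-s['cy'])/s['fy'],-1.])
    o=-R.T@t; w=R.T@d
    k=s['z_map'][int(v),int(u)] if z is None else (z-o[2])/w[2]
    return o+k*w
E
python3 - <<'E'
from h import *
snap('top','top1');snap('scene','sc1')
o=robot.get_obs();print({k:np.round(v,3) for k,v in o.items()})
E
```

```text
pics
{'time': np.float64(0.1), 'qpos': array([-1.329,  0.707, -0.028,  1.485,  0.022,  0.951, -0.076]), 'joint_velocities': array([-0.001, -0.   ,  0.001, -0.002,  0.003, -0.   , -0.   ]), 'tau': array([ 1.0000e-03, -8.8429e+01,  1.2370e+00, -2.3644e+01,  1.7000e-02,
        5.0000e-03,  0.0000e+00]), 'tool_pos': array([0.161, 0.552, 0.231]), 'eef_rot': array([-0.   ,  0.141,  0.99 , -0.   ]), 'wrist_force': array([-0.567, -0.718, -0.446]), 'moment': array([ 0.002, -0.023,  0.035]), 'grasp_force': np.float64(0.0), 'finger_gap': np.float64(0.998)}
```

View pics/top1.png

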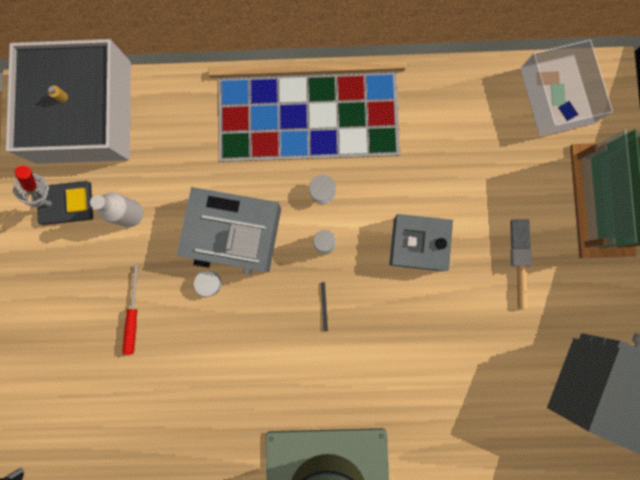

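View pics/sc1.png

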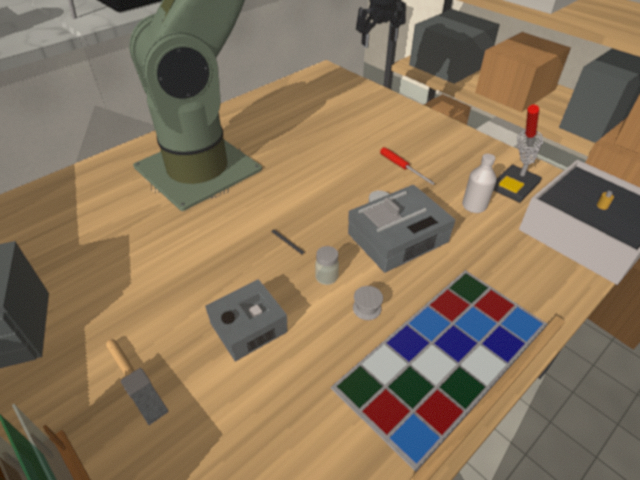

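The top view shows the power unit on the left, around (230,230), with the shutter at (243,240), the tin at (207,284), the timer at (421,242) and the jar at (323,241). I'll enlarge the power unit next.

```bash
python3 - <<'E'
from h import *
f=cv2.imread('pics/top1.png')[175:305,165:295]
cv2.imwrite('pics/c1.png',cv2.resize(f,None,fx=4.6,fy=4.6,interpolation=cv2.INTER_CUBIC))
s=np.load('pics/top1.npz')
# top-plane of box: pixels with world z 0.075..0.09
v,u=np.mgrid[175:305,165:295]
P=np.array([world(s,a,b) for a,b in zip(u.ravel(),v.ravel())])
m=(abs(P[:,2]-.081)<.012)
print(m.sum(),np.median(P[m,2]))
img=m.reshape(130,130).astype(np.uint8)
n,l,st,c=cv2.connectedComponentsWithStats(img); k=1+st[1:,4].argmax()
Q=P[(l==k).ravel()][:,:2]
r=cv2.minAreaRect((Q*1000).astype(np.float32));print(r,cv2.boxPoints(r))
E
```

```text
6215 0.07922991444748462
((569.7014770507812, 194.36892700195312), (191.33609008789062, 150.19781494140625), 78.14527130126953) [[476.55115 116.16897]
 [623.5455   85.31368]
 [662.8518  272.56888]
 [515.8575  303.42416]]
```

View pics/c1.png

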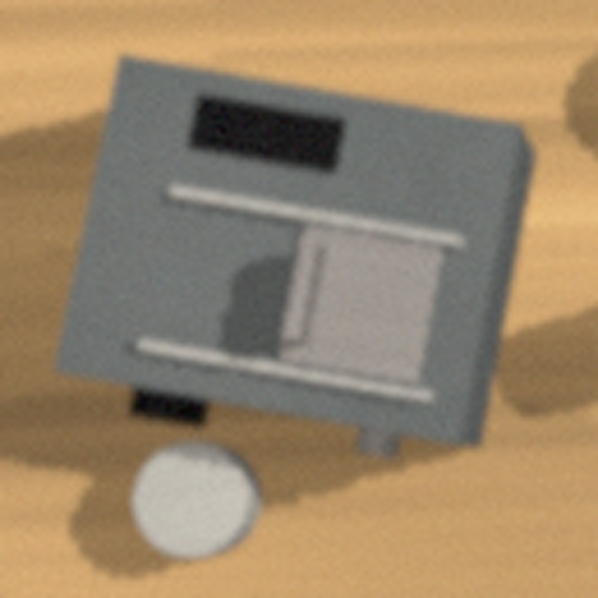

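The box top is measured at 191 x 150 mm, centred at (0.570, 0.194) with yaw about -11.85°. The shutter is near shut at its -y end, and the tab is clear of everything around it.

```bash
cat > to.py <<'E'
import sys
from h import *
from scipy.spatial.transform import Rotation as Ro
o=robot.get_obs();q=o['eef_rot'];R=Ro.from_quat([q[1],q[2],q[3],q[0]])
yaw=np.radians(-11.85);c=np.array([.5697,.1944,0]);B=Ro.from_euler('z',yaw)
p=np.array(o['tool_pos']);print('local now',np.round(B.inv().apply(p-c)*1000,1),'t',round(float(o['time']),2),'F',np.round(B.inv().apply(o['wrist_force']),1),'gap',round(float(o['finger_gap']),2))
# target rot: tool y along local y
T=B*Ro.from_euler('x',180,degrees=True)
D=[Ro.as_rotvec(R.inv()*T*Ro.from_euler('z',k,degrees=True),degrees=True) for k in (0,180)]
print('turn',np.round(min(D,key=np.linalg.norm),1))
for a in sys.argv[1:]:
    w=B.apply(np.array(eval(a))/1000)+c; print(a,np.round(R.inv().apply(w-p)*1000,1))
E
python3 to.py "[-20,-56,150]" "[-20,-56,231]"
```

```text
local now [-473.4  265.8  230.9] t 0.1 F [-0.4 -0.8 -0.4] gap 1.0
turn [-0.1 -0.  -4.4]
[-20,-56,150] [-476.9 -285.9   81.2]
[-20,-56,231] [-4.769e+02 -2.860e+02  2.000e-01]
```

```bash
python3 -m inch '[[[-40,-20,0],[0,0,-2],0],[[-80,-40,0],[0,0,-4.4],0],[[-120,-65,0],[0,0,-4.4],0],[[-160,-90,0],[0,0,-4.4],0],[[-200,-115,0],[0,0,-4.4],0]]' 40; python3 to.py "[-20,-56,231]"
```

```text
time: 0.6
tool_pos: [0.3217, 0.3839, 0.2312]
eef_rot: [-0.0, 0.103, 0.995, -0.0]
wrist_force: [0.6, 0.4, -0.8]
finger_gap: 0.145
grasp_force: 0.0
local now [-281.6  134.6  231.2] t 0.6 F [ 0.5  0.5 -0.8] gap 0.14
turn [-0. -0.  0.]
[-20,-56,231] [-2.616e+02 -1.906e+02  2.000e-01]
```

```bash
python3 -m inch '[[[-35,-25,0],[0,0,0],0],[[-75,-55,0],[0,0,0],0],[[-115,-85,0],[0,0,0],0],[[-155,-115,0],[0,0,0],0],[[-195,-145,0],[0,0,0],0]]';python3 -m inch '[[[-30,-20,0],[0,0,0],0],[[-60,-40,10],[0,0,0],0],[[-64,-45,40],[0,0,0],0],[[-64,-45,80],[0,0,0],0],[[-64,-45,80],[0,0,0],0]]'; python3 to.py "[-20,-56,150]"; python3 -c "
from h import *
snap('wrist','w1')"
```

```text
time: 1.1
tool_pos: [0.4829, 0.2017, 0.2312]
eef_rot: [-0.0, 0.103, 0.995, -0.0]
wrist_force: [0.6, 1.0, -0.0]
finger_gap: -0.001
grasp_force: 0.0
time: 1.6
tool_pos: [0.5334, 0.1456, 0.1477]
eef_rot: [-0.003, 0.103, 0.995, -0.001]
wrist_force: [-0.4, 0.6, 0.9]
finger_gap: 0.0
grasp_force: 0.0
local now [-25.6 -55.2 147.7] t 1.6 F [-0.5  0.5  0.9] gap 0.0
turn [-0.2 -0.3 -0. ]
[-20,-56,150] [-5.5 -0.8 -2.4]
```

View pics/w1.png

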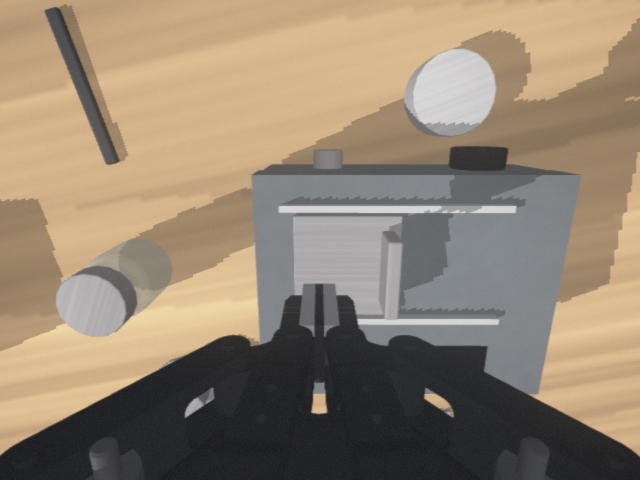

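The wrist view shows the closed fingertips (320,290) above the plate, on the -y side of the tab (393,275). The well axis lies under the fingers, so I can descend and push.

```bash
python3 -m inch '[[[-5,0,25],[0,0,0],0],[[-5,0,45],[0,0,0],0],[[-5,0,54],[0,0,0],0],[[-5,0,54],[0,0,0],0],[[-5,0,54],[0,0,0],0]]';python3 to.py
python3 -m inch '[[[0,8,0],[0,0,0],0],[[0,16,0],[0,0,0],0],[[0,24,0],[0,0,0],0],[[0,32,0],[0,0,0],0],[[0,40,0],[0,0,0],0]]'; python3 to.py
```

```text
time: 2.15
tool_pos: [0.5406, 0.1457, 0.0988]
eef_rot: [0.001, 0.103, 0.995, 0.0]
wrist_force: [-0.2, 0.2, 0.9]
finger_gap: -0.001
grasp_force: 0.0
local now [-18.5 -53.6  98.8] t 2.15 F [-0.2  0.2  0.9] gap -0.0
turn [ 0.   0.1 -0. ]
time: 2.65
tool_pos: [0.5485, 0.1852, 0.0975]
eef_rot: [0.0, 0.103, 0.995, -0.0]
wrist_force: [-0.4, -1.9, 2.6]
finger_gap: -0.001
grasp_force: 1.4
local now [-18.9 -13.3  97.5] t 2.65 F [-0.  -2.   2.6] gap -0.0
turn [-0.  0. -0.]
```

```bash
python3 -m inch '[[[0,8,1],[0,0,0],0],[[0,16,2],[0,0,0],0],[[0,24,2],[0,0,0],0],[[0,31,2],[0,0,0],0],[[0,36,2],[0,0,0],0]]';python3 to.py
python3 -m inch '[[[0,2,0],[0,0,0],0],[[0,4,0],[0,0,0],0],[[0,6,0],[0,0,0],0],[[0,6,0],[0,0,0],0]]'; python3 to.py
```

```text
time: 3.15
tool_pos: [0.5557, 0.2204, 0.0951]
eef_rot: [-0.0, 0.103, 0.995, -0.0]
wrist_force: [-0.4, -1.4, -1.1]
finger_gap: -0.003
grasp_force: 0.8
local now [-19.   22.6  95.1] t 3.15 F [-0.1 -1.5 -1.1] gap -0.0
turn [-0. -0.  0.]
time: 3.55
tool_pos: [0.5562, 0.2224, 0.0949]
eef_rot: [-0.001, 0.104, 0.995, -0.003]
wrist_force: [-6.3, -17.2, 6.1]
finger_gap: -0.002
grasp_force: 9.2
local now [-19.   24.6  94.9] t 3.55 F [ -2.7 -18.2   6.1] gap -0.0
turn [-0.3 -0.1 -0.1]
```

The end stop was reached at 18 N. Back off, lift, and move over the well.

```bash
python3 -m inch '[[[0,-12,0],[0,0,0],0],[[0,-20,-25],[0,0,0],0],[[0,-50,-35],[0,0,0],0],[[0,-76,-35],[0,0,0],0],[[0,-76,-35],[0,0,0],0]]';python3 -m inch '[[[0,0,0],[0,0,0],0]]';python3 to.py "[-20,-45,64]"; python3 -c "
from h import *
snap('wrist','w2')"
```

```text
time: 4.05
tool_pos: [0.5414, 0.1476, 0.1309]
eef_rot: [0.0, 0.105, 0.994, -0.001]
wrist_force: [-0.5, 0.5, -0.3]
finger_gap: -0.004
grasp_force: 0.0
time: 4.15
tool_pos: [0.5415, 0.1511, 0.1305]
eef_rot: [0.0, 0.104, 0.995, 0.0]
wrist_force: [1.0, 1.3, 0.3]
finger_gap: 0.003
grasp_force: 0.0
local now [-18.7 -48.1 130.5] t 4.15 F [0.7 1.5 0.3] gap 0.0
turn [ 0.   0.  -0.1]
[-20,-45,64] [ 1.3  3.1 66.5]
```

View pics/w2.png

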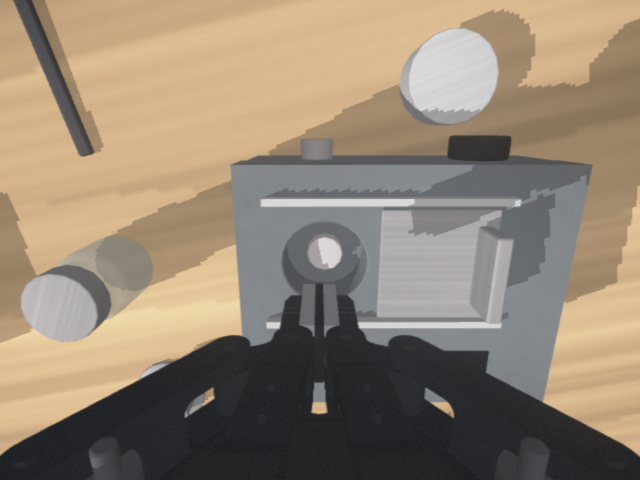

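The shutter is open. The well is at (326,258), with the white key at (324,252) and the fingers at column 320. I'll check the well's x from this picture.

```bash
python3 - <<'E'
from h import *
from scipy.spatial.transform import Rotation as Ro
s=np.load('pics/w2.npz');c=np.array([.5697,.1944,0])
for u,v,z in((326,258,.08),(325,252,.064)):print(Ro.from_euler('z',11.85,degrees=True).apply(world(s,u,v,z)-c)*1000)
E
```

```text
[-21.64071852 -43.16839152  80.        ]
[-19.73453331 -43.43636627  64.        ]
```

```bash
python3 -m inch '[[[1.5,4,10],[0,0,0],0],[[1.5,4,25],[0,0,0],0],[[1.5,4,40],[0,0,0],0],[[1.5,4,50],[0,0,0],0],[[1.5,4,58],[0,0,0],0]]';python3 -m inch '[[[0,0,0],[0,0,0],0],[[0,0,0],[0,0,0],0]]';python3 to.py "[-20.5,-44,58]"
```

```text
time: 4.7
tool_pos: [0.5404, 0.1561, 0.0711]
eef_rot: [-0.0, 0.103, 0.995, -0.0]
wrist_force: [0.7, -0.0, 0.3]
finger_gap: 0.005
grasp_force: 0.0
time: 4.9
tool_pos: [0.5408, 0.1556, 0.0725]
eef_rot: [0.0, 0.103, 0.995, -0.0]
wrist_force: [-0.2, -1.1, -0.6]
finger_gap: -0.001
grasp_force: 0.0
local now [-20.4 -43.9  72.5] t 4.9 F [ 0.  -1.1 -0.6] gap -0.0
turn [ 0.  0. -0.]
[-20.5,-44,58] [ 0.1 -0.1 14.5]
```

```bash
python3 -m inch '[[[0,0,5],[0,0,0],0],[[0,0,9],[0,0,0],0],[[0,0,12],[0,0,0],0],[[0,0,14],[0,0,0],0],[[0,0,15],[0,0,0],0]]';python3 to.py;python3 -m inch '[[[0,0,0.5],[0,0,0],0],[[0,0,1],[0,0,0],0]]';python3 to.py
```

```text
time: 5.4
tool_pos: [0.541, 0.1555, 0.0577]
eef_rot: [0.0, 0.103, 0.995, 0.0]
wrist_force: [-3.5, -1.1, 26.2]
finger_gap: -0.0
grasp_force: 12.8
local now [-20.2 -43.9  57.7] t 5.4 F [-3.2 -1.8 26.2] gap -0.0
turn [ 0.  0. -0.]
time: 5.6
tool_pos: [0.541, 0.1555, 0.0575]
eef_rot: [0.001, 0.103, 0.995, 0.0]
wrist_force: [-7.0, -2.8, 36.9]
finger_gap: -0.005
grasp_force: 17.9
local now [-20.1 -43.9  57.5] t 5.6 F [-6.2 -4.1 36.9] gap -0.0
turn [ 0.   0.1 -0. ]
```

The key is bottomed. Ease off slightly and hold 1.4 s.

```bash
python3 -m inch '[[[0,0,-1],[0,0,0],0],[[0,0,-1],[0,0,0],0],[[0,0,-1],[0,0,0],0],[[0,0,-1],[0,0,0],0],[[0,0,-1],[0,0,0],0]]';for i in 1 2; do python3 -m inch '[[[0,0,0],[0,0,0],0],[[0,0,0],[0,0,0],0],[[0,0,0],[0,0,0],0],[[0,0,0],[0,0,0],0],[[0,0,0],[0,0,0],0]]';done; python3 to.py
python3 -m inch '[[[0,0,-10],[0,0,0],0],[[0,0,-30],[0,0,0],0],[[0,0,-55],[0,0,0],0],[[0,0,-80],[0,0,0],0],[[0,0,-80],[0,0,0],0]]';python3 to.py "[-20,75,140]"
```

```text
time: 6.1
tool_pos: [0.5409, 0.1555, 0.0579]
eef_rot: [0.0, 0.103, 0.995, 0.0]
wrist_force: [-2.4, -0.8, 14.6]
finger_gap: -0.001
grasp_force: 7.3
time: 6.6
tool_pos: [0.5409, 0.1555, 0.0579]
eef_rot: [0.0, 0.103, 0.995, 0.0]
wrist_force: [-1.6, -1.0, 14.4]
finger_gap: -0.002
grasp_force: 7.3
time: 7.1
tool_pos: [0.5409, 0.1555, 0.0579]
eef_rot: [0.0, 0.103, 0.995, 0.0]
wrist_force: [-2.0, -0.8, 15.7]
finger_gap: 0.002
grasp_force: 7.3
local now [-20.2 -44.   57.9] t 7.1 F [-1.8 -1.2 15.7] gap 0.0
turn [ 0.  0. -0.]
time: 7.6
tool_pos: [0.5417, 0.1557, 0.1401]
eef_rot: [0.002, 0.103, 0.995, 0.001]
wrist_force: [0.3, 0.3, -1.6]
finger_gap: 0.003
grasp_force: 0.0
local now [-19.5 -43.6 140.1] t 7.6 F [ 0.3  0.4 -1.6] gap 0.0
turn [ 0.1  0.2 -0. ]
[-20,75,140] [  0.5 118.6   0.4]
```

```bash
python3 -m inch '[[[0,35,0],[0,0,0],0],[[0,75,0],[0,0,0],0],[[0,110,0],[0,0,0],0],[[0,120,0],[0,0,0],0],[[0,120,0],[0,0,0],0]]';python3 -m inch '[[[0,0,10],[0,0,0],0],[[0,0,30],[0,0,0],0],[[0,0,44],[0,0,0],0],[[0,0,45],[0,0,0],0],[[0,0,45],[0,0,0],0]]';python3 to.py "[-20,0,95]"
```

```text
time: 8.1
tool_pos: [0.5648, 0.274, 0.1365]
eef_rot: [-0.0, 0.102, 0.995, -0.0]
wrist_force: [-0.5, -0.7, -0.3]
finger_gap: 0.002
grasp_force: 0.0
time: 8.6
tool_pos: [0.5654, 0.2723, 0.0922]
eef_rot: [-0.0, 0.104, 0.995, -0.0]
wrist_force: [-0.2, 0.2, 0.8]
finger_gap: 0.001
grasp_force: 0.0
local now [-20.2  75.4  92.2] t 8.6 F [-0.2  0.1  0.8] gap 0.0
turn [-0. -0. -0.]
[-20,0,95] [ -0.3 -75.4  -2.7]
```

```bash
python3 -m inch '[[[0,-9,-1],[0,0,0],0],[[0,-18,-2],[0,0,0],0],[[0,-27,-2],[0,0,0],0],[[0,-36,-2],[0,0,0],0],[[0,-45,-2],[0,0,0],0]]';python3 -m inch '[[[0,-8,0],[0,0,0],0],[[0,-16,0],[0,0,0],0],[[0,-24,0],[0,0,0],0],[[0,-30,0],[0,0,0],0],[[0,-34,0],[0,0,0],0]]';python3 to.py;python3 -m inch '[[[0,-2,0],[0,0,0],0],[[0,-4,0],[0,0,0],0],[[0,-4,0],[0,0,0],0]]';python3 to.py
```

```text
time: 9.1
tool_pos: [0.5561, 0.228, 0.0946]
eef_rot: [0.0, 0.103, 0.995, 0.0]
wrist_force: [0.6, 2.9, 1.2]
finger_gap: -0.001
grasp_force: 0.9
time: 9.6
tool_pos: [0.5491, 0.1951, 0.0943]
eef_rot: [0.0, 0.103, 0.995, 0.0]
wrist_force: [3.3, 11.2, 2.8]
finger_gap: -0.002
grasp_force: 6.5
local now [-20.3  -3.6  94.3] t 9.6 F [ 0.9 11.6  2.8] gap -0.0
turn [ 0.  0. -0.]
time: 9.9
tool_pos: [0.5489, 0.1949, 0.0946]
eef_rot: [0.001, 0.102, 0.995, 0.003]
wrist_force: [5.5, 17.9, -3.0]
finger_gap: -0.002
grasp_force: 9.2
local now [-20.4  -3.8  94.6] t 9.9 F [ 1.7 18.7 -3. ] gap -0.0
turn [0.3 0.1 0.1]
```

At the shut stop. Back off, lift clear, and look.

```bash
python3 -m inch '[[[0,12,0],[0,0,0],0],[[0,20,-20],[0,0,0],0],[[0,30,-50],[0,0,0],0],[[0,30,-90],[0,0,0],0],[[0,30,-130],[0,0,0],0]]';python3 -m inch '[[[0,0,0],[0,0,0],0],[[0,0,0],[0,0,0],0]]';python3 -c "
from h import *
s=snap('wrist','w3')"
```

```text
time: 10.4
tool_pos: [0.5539, 0.2212, 0.2254]
eef_rot: [-0.001, 0.103, 0.995, -0.001]
wrist_force: [0.7, -0.8, -0.3]
finger_gap: 0.001
grasp_force: 0.0
time: 10.6
tool_pos: [0.5544, 0.221, 0.2246]
eef_rot: [0.0, 0.103, 0.995, -0.0]
wrist_force: [-0.7, -0.0, -0.7]
finger_gap: 0.003
grasp_force: 0.0
```

View pics/w3.png

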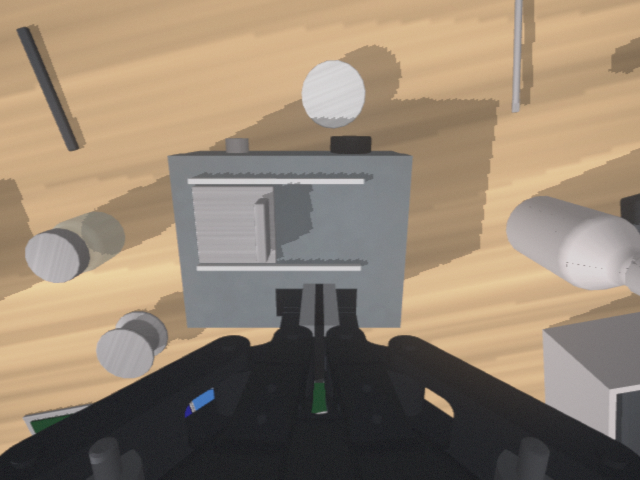

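The shutter (235,225) is shut with the tab at (265,228). The tin, jar, spool and flux bottle all stand undisturbed.

```bash
python3 -c "
from rig import robot
print(robot.finish_job())"
```

```text
the job is handed in; nothing more can be done
None
```

I opened the shutter to its stop, held the reset key fully in for about 1.5 s and let it go, then pushed the shutter shut to its stop. I handed the job in after about 10.6 s; the hand-in returned no verdict. I kept clear of the timer, and in the last wrist picture the loose things in view stood undisturbed (the brush was out of view).

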